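# Pump four straws from a lever dispenser onto a tray

## Robot

A 6-joint arm with a two-finger parallel gripper is mounted at the origin on the work surface. World frame = base frame: x ahead of the robot, y to its left, z up, the work surface at z = 0. Lengths are in m, angles in rad, forces in N, time in s.
With the tool pointing down it reaches from about 0.35 to 0.775 m from the base axis. Payload 7.3 kg.
Tool frame: the origin (TCP) lies at the very end of the fingers, on their centre line; the grasp point (between the pads) lies 19 mm behind it; x points along the fingers, y is the direction in which the jaws open and shut, and the axes are right-handed (so a half turn about x gives the same grasp; the last joint's range is limited). The gripper opens to 92 mm and grips with 3 to 60 N. Pads are 19 mm wide; open, the fingers measure 130 mm over their backs; the gripper's body (75 mm by 190 mm) begins 47 mm behind the grasp point.
Start: joints at [-1.407, 0.342, 1.524, -0, 1.275, -0.146], TCP at [0.16, -0.5, 0.227] pointing down, gripper open.
Joint ranges: [-2.53, 2.53], [-0.77, 2.02], [0.04, 2.7], [-1, 4.14], [0.28, 2.66], [-3.11, 3.11]. Speed limits (rad/s): [2.57, 2.57, 3.14, 3.14, 3.14, 3.14].

## Interface

Orientations are given as [roll, pitch, yaw] about the fixed x, y, z axes, in that order (R = Rz(yaw) Ry(pitch) Rx(roll)).
In Python, from cell import observe, vision, job gives the robot as it stands.
- The arm moves only by the tool send_rows, never from a script. Its argument "motion" is a list of rows, each an object with "hand": the opening, from -1 (shut) to 1 (fully open), so that 0 is half open; "slide": the shift along the tool's x, y, z in mm, a list of three; "spin": the turn about the tool's x in rad. In form: [{"hand": hand, "slide": [tx, ty, tz], "spin": spin}, ...]. A call has 1 to 8 rows; each row shifts and turns the pose as measured when the row begins, along the tool's axes as they then stand; what a row does not reach is not made up. A row lasts 1/10 s, in which the tool goes at most 50 mm and 8.59 degrees, less where a joint would pass 70% of its speed; a pose out of reach is approached as far as the arm can. A call with a gripper value outside its range is refused whole. The fingers move at their own pace and stop on an object; "grip_force" is the grip in N (left out, the last holds). Time passes only in rows, so rows that do not move let the fingers close. It gives the time, the measured TCP pose, the force and the opening at its end, in the units of the state.
- observe(): the state, without advancing time (a new reading comes with each control period).
- vision.read_camera(name): name is "scene" or "top"; returns a dict with "pixels" (400x640x3 uint8, blue, green, red), "range_z" (400x640 float32, m along the optical axis (not along the pixel's ray), 0 where there is no reading), "fx", "fy", "cx", "cy" (pixels), "world_from_camera" (4x4, takes a point from camera to world coordinates). Camera axes: x right, y down, z forward; pixel columns grow to the right and rows downward; lengths in m; the calibration is good to about 2 mm. A picture is of the moment at which its call begins.
- job.hand_in(): hands the job in, once; it reports no verdict.
Trained networks look in a picture, given as the dict that the camera call returned (one of the last four; its "shot" number tells which), for a name from the list of things; names that differ only in an ending like _2 or _b are one class to them, and where a whole thing is asked for, a point or a joint stands for the part that bears it (a point fixed in the world has none). Each returns a list of dicts, best first, with "conf" (0 to 1); they miss things now and then, are a little off and sometimes report something else, mostly with a low value. They report only what shows in the picture. A call takes as long as a camera call. They do not tell look-alikes from the thing itself.
- vision.search_frame(picture, thing): "uv" ([column, row] in pixels, amid what is visible of it).
- vision.cut_out(picture, thing): "mask" (400x640 bool, what is visible of it) and "uv" ([column, row] in pixels, amid what is visible of it).
The state is a dict: "time": time; "qpos": joint angles; "qvel": joint speeds; "joint_efforts": joint torques, N m; "tool_pos": TCP position; "tool_rot": TCP orientation; "contact_force": force on the tool from outside, world axes, zero at the start; "torque": the same for the moment, N m; "opening": finger opening in m.
Only numpy, scipy, OpenCV 4.12 (cv2) and the standard library are available. Lean on these libraries where they do the work, as an engineer would, in place of code of your own. Each camera call takes 0.05 s, during which the arm holds its last target.

## Task

Slide the serving tray up under the chute of the straw dispenser, square to it, then pump the dispenser's red lever through full strokes, right down and all the way back up, until exactly four straws lie in the tray and the other three are still in the hopper. Leave the tray under the chute, and do not disturb the pepper mill, the canister or the yellow basket.

Things in the scene. Friction and masses are not known exactly. Their poses are not given: they have to be found in the camera images.
- dispenser: Fixed straw dispenser, ivory, clear front window, open hopper on top. Origin on the worktop; -x points out of the chute. Housing x -30 to 75, y +-104, 214 high (mm); chute cheeks reach out to x -96, z 40 to 92. Foot: front face x -45, 22 high. A grooved drum along y (x 0, z 125), one piece with the lever, carries one straw from hopper to chute per full stroke. Straws still in the hopper lie above z 135.
- chute_lip (a point): middle of the front edge of the steel chute, 95 mm in front of (-x of) the dispenser's origin, 45 mm above the worktop. The straws roll out here lying along the dispenser's y and land up to 90 mm beyond it.
- lever (a joint): hand lever at the dispenser's -y side, hinged on the drum axis (x 0, z 125 mm). 0 rad: at rest, pointing to -x and 40 degrees up; pushed over to the front and down to its stop at 1.22 rad (30 degrees below level). A spring returns it: about 3 N at the pad at rest, 9 N at the stop. The straw falls onto the chute beyond about 1 rad; the next drops into the groove within 0.4 s of the lever's return.
- lever_pad (a point): centre of the upper face of the red pad at the lever's end, which is pushed: 125 mm from the hinge axis and 5 mm above the lever's middle line, at y -138 mm of the dispenser; turns with the lever. Pad 46 mm long along the lever, 44 mm wide (y), 10 mm thick. Free room: 12 mm to the housing's side, 45 mm or more on the other side.
- tray: loose wooden serving tray, 170 (its x) by 280 mm (its y), symmetrical, 0.28 to 0.56 kg; origin: centre of its underside. Floor 6 mm thick; long walls 8 thick, 25 high; dark end walls at y +-135 mm, 10 thick, 40 high (can be pinched). In place its y lies along the dispenser's y, either way round, centre 118 to 168 mm in front of the dispenser's origin; at 130 its rear wall touches the foot.
- straw1: bamboo straw, 10 mm thick, 190 mm long along its y, 12 g; origin: its middle. Starts in the hopper as number 1 from the drum; they come out in this order (this one lies in the groove).
- straw2: bamboo straw, 10 mm thick, 190 mm long along its y, 12 g; origin: its middle. Starts in the hopper as number 2 from the drum; they come out in this order.
- straw3: bamboo straw, 10 mm thick, 190 mm long along its y, 12 g; origin: its middle. Starts in the hopper as number 3 from the drum; they come out in this order.
- straw4: bamboo straw, 10 mm thick, 190 mm long along its y, 12 g; origin: its middle. Starts in the hopper as number 4 from the drum; they come out in this order.
- straw5: bamboo straw, 10 mm thick, 190 mm long along its y, 12 g; origin: its middle. Starts in the hopper as number 5 from the drum; they come out in this order.
- straw6: bamboo straw, 10 mm thick, 190 mm long along its y, 12 g; origin: its middle. Starts in the hopper as number 6 from the drum; they come out in this order.
- straw7: bamboo straw, 10 mm thick, 190 mm long along its y, 12 g; origin: its middle. Starts in the hopper as number 7 from the drum; they come out in this order.
- pepper_mill: dark turned-wood pepper mill, 58 mm wide, 182 mm high, to the right of the lever; origin under its axis.
- canister: white canister with a wooden lid, 94 mm wide, 165 mm high, to the left of the dispenser; origin under its axis.
- basket: yellow slatted plastic basket, 130 mm (x) by 180 mm (y), 85 mm high; on the side of the worktop where the tray is not; origin: centre of its underside.
There are look-alikes about, which are no part of the job. What is shaped like the straw2 but black or pink is not meant.

How it is judged:
On the way, in this order (a step that is already met when the one before it is completed fails the run):
1. the tray stands under the chute, all seven straws still in the hopper (x of tray in the frame of dispenser between -0.168 and -0.118 m and y of tray in the frame of dispenser between -0.03 and 0.03 m and angle between the y axis of tray and the y axis of dispenser, either way round below 0.14 rad and angle between tray's own z axis and vertical below 0.06 rad and linear speed of tray below 0.03 m/s and z of each of straw1, straw2, straw3, straw4, straw5, straw6, straw7 in the frame of dispenser above 0.135 m), for 0.2 s.
2. first stroke: lever pushed right down (value of joint lever above 1.12 rad), for 0.05 s.
3. first stroke: lever back up (value of joint lever below 0.1 rad), for 0.1 s.
4. second stroke: lever pushed right down (value of joint lever above 1.12 rad), for 0.05 s.
5. second stroke: lever back up (value of joint lever below 0.1 rad), for 0.1 s.
6. third stroke: lever pushed right down (value of joint lever above 1.12 rad), for 0.05 s.
7. third stroke: lever back up (value of joint lever below 0.1 rad), for 0.1 s.
8. fourth stroke: lever pushed right down (value of joint lever above 1.12 rad), for 0.05 s.
9. fourth stroke: lever back up (value of joint lever below 0.1 rad), for 0.1 s.
At the end, for the whole second after the job is handed in: The first four straws lie at rest in the tray (middles 5 to 28 mm above its underside), three are in the hopper; lever below 0.1 rad; tray at rest, centre 118 to 168 mm in front of the dispenser's origin, within 30 mm of its middle line, square within 0.14 rad (x of tray in the frame of dispenser between -0.168 and -0.118 m and y of tray in the frame of dispenser between -0.03 and 0.03 m and angle between the y axis of tray and the y axis of dispenser, either way round below 0.14 rad and angle between tray's own z axis and vertical below 0.06 rad and linear speed of tray below 0.03 m/s and value of joint lever below 0.1 rad and x of straw1 in the frame of tray between -0.08 and 0.08 m and y of straw1 in the frame of tray between -0.045 and 0.045 m and z of straw1 in the frame of tray between 0.005 and 0.028 m and linear speed of each of straw1, straw2, straw3, straw4 below 0.05 m/s and x of straw2 in the frame of tray between -0.08 and 0.08 m and y of straw2 in the frame of tray between -0.045 and 0.045 m and z of straw2 in the frame of tray between 0.005 and 0.028 m and x of straw3 in the frame of tray between -0.08 and 0.08 m and y of straw3 in the frame of tray between -0.045 and 0.045 m and z of straw3 in the frame of tray between 0.005 and 0.028 m and x of straw4 in the frame of tray between -0.08 and 0.08 m and y of straw4 in the frame of tray between -0.045 and 0.045 m and z of straw4 in the frame of tray between 0.005 and 0.028 m and z of each of straw5, straw6, straw7 in the frame of dispenser above 0.135 m); the robot touches nothing.
It fails at once if the pepper mill is shifted by more than 30 mm or tipped (distance of pepper_mill from where it was at the start of the episode above 0.03 m or angle between pepper_mill's own z axis and vertical above 0.3 rad).
It fails at once if the canister is shifted by more than 30 mm or tipped (distance of canister from where it was at the start of the episode above 0.03 m or angle between canister's own z axis and vertical above 0.3 rad).
It fails at once if the basket is shifted by more than 30 mm or tipped (distance of basket from where it was at the start of the episode above 0.03 m or angle between basket's own z axis and vertical above 0.3 rad).
It also fails if it takes over 67 s, if anything falls off the work surface, if the arm or the gripper's body presses on something with over 40 N, if the wrist force passes 120 N, or if a joint passes its speed limit or range.

## Working session

There is one attempt and no reset: what is moved stays moved. The work goes in short steps, Python scripts to look and compute and a tool call to move; the robot and the scene stay as the last step left them, time stands still between calls to the robot, and variables do not carry over. Pictures are saved under pics/ and viewed, and the job is handed in when it is done.

Besides the shell and the picture viewer there is one more tool, called after ">>>" as name([rows], argument=value, ...), one row to a line, values as JSON. send_rows: Moves the arm, as the interface text tells. Its arguments: {"type":"object","properties":{"motion":{"type":"array","items":{"type":"object","properties":{"hand":{"type":"number"},"slide":{"type":"array","items":{"type":"number"}},"spin":{"type":"number"}}}},"grip_force":{"type":"number"}},"required":["motion"]}

```bash
mkdir -p pics; ls; cat > h.py <<'E'
import numpy as np, cv2
from cell import observe, vision, job
def shot(n,tag):
    p=vision.read_camera(n); cv2.imwrite(f'pics/{tag}.png',p['pixels']); return p
def cloud(p):
    z=p['range_z']; v,u=np.mgrid[0:z.shape[0],0:z.shape[1]]
    c=np.stack([(u-p['cx'])/p['fx']*z,(v-p['cy'])/p['fy']*z,z,np.ones_like(z)],-1)
    w=c@np.array(p['world_from_camera']).T
    w=w[...,:3].copy(); w[z<=0]=np.nan
    return w
E
python3 - <<'E'
from h import *
print(observe())
a=shot('scene','s0');b=shot('top','t0')
for n,p in(('s',a),('t',b)):
    w=cloud(p)
    print(n,np.array(p['world_from_camera']).round(3).tolist())
    for t in['dispenser','lever_pad','lever','chute_lip','tray','pepper_mill','canister','basket','straw1']:
        try:
            for d in vision.cut_out(p,t)[:3]:
                q=w[d['mask']]; print(n,t,round(d['conf'],2),np.round(d['uv']),np.nanmedian(q,0).round(3),np.nanpercentile(q,2,axis=0).round(3),np.nanpercentile(q,98,axis=0).round(3))
        except Exception as e: print(t,e)
E
```

```text
pics
{'time': 0.0, 'qpos': array([-1.40702550e+00,  3.42728010e-01,  1.52501731e+00, -1.40328908e-06,
        1.27539984e+00, -1.45978182e-01]), 'qvel': array([-1.13963943e-03,  8.91737354e-04, -9.22130998e-04, -1.15179179e-03,
       -3.18900091e-04,  6.18225931e-05]), 'joint_efforts': array([ 2.91511487e-04, -4.31240988e+01, -2.44221067e+01,  7.18244794e-02,
        5.60668332e-02, -1.52591251e-04]), 'tool_pos': array([ 0.15999473, -0.49959817,  0.22604212]), 'tool_rot': array([-1.71591018,  1.56924382,  1.73543189]), 'contact_force': array([0.23511737, 0.6989279 , 0.0524468 ]), 'torque': array([ 0.01183897, -0.02126008,  0.01293869]), 'opening': 0.09198730775835473}
s [[-0.675, 0.552, -0.49, 1.163], [0.738, 0.504, -0.448, 0.492], [-0.0, -0.664, -0.748, 0.967], [0.0, 0.0, 0.0, 1.0]]
s dispenser 0.58 [309. 222.] [0.701 0.023 0.158] [ 0.562 -0.158  0.005] [0.737 0.114 0.214]
s lever_pad 0.75 [286. 150.] [ 0.586 -0.148  0.205] [ 0.476 -0.297  0.024] [ 0.63  -0.131  0.221]
s lever 0.78 [290. 152.] [ 0.587 -0.147  0.204] [ 0.47  -0.294 -0.   ] [ 0.627 -0.131  0.221]
s chute_lip 0.77 [31
[... 1602 characters left out ...]
.626 -0.237  0.155] [ 0.604 -0.269  0.002] [ 0.653 -0.221  0.181]
t pepper_mill 0.39 [249. 211.] [0.598 0.188 0.145] [0.559 0.154 0.022] [0.64  0.236 0.165]
t canister 0.71 [249. 208.] [0.598 0.19  0.145] [0.558 0.154 0.019] [0.641 0.239 0.165]
t basket 0.63 [466. 275.] [ 0.427 -0.412  0.008] [ 0.361 -0.49   0.   ] [ 0.503 -0.304  0.087]
t basket 0.15 [414. 202.] [ 0.625 -0.238  0.156] [ 0.604 -0.271  0.003] [ 0.65  -0.221  0.181]
t straw1 0.81 [320. 181.] [0.671 0.009 0.183] [ 0.651 -0.082  0.176] [0.69  0.095 0.187]
t straw1 0.71 [320. 184.] [0.664 0.004 0.177] [ 0.644 -0.085  0.17 ] [0.683 0.093 0.182]
t straw1 0.7 [315. 187.] [0.653 0.014 0.171] [ 0.636 -0.082  0.165] [0.673 0.091 0.175]
```

View pics/t0.png

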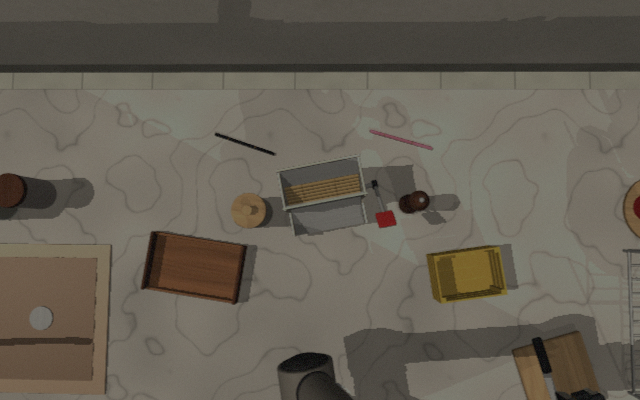

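View pics/s0.png

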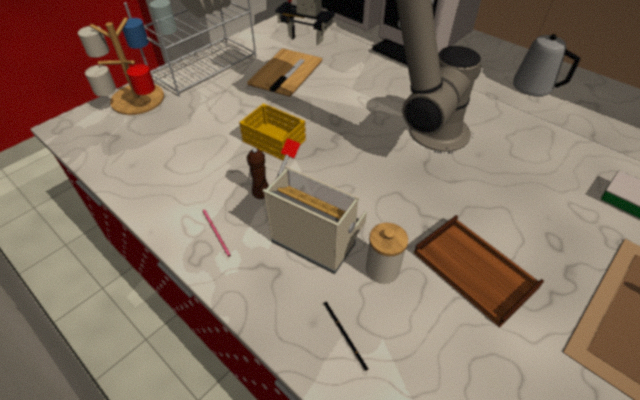

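The top view shows the dispenser at pixel (322,195), lever pad at (386,218), tray at (195,267), canister at (249,210), mill at (414,202) and basket at (467,274). The black and pink sticks are the look-alikes. Next I fit the precise poses.

```bash
python3 - <<'E'
from h import *
from scipy.optimize import minimize
P=[shot('top','t1'),shot('scene','s1')]
def rect(pts):
    (c,s,a)=cv2.minAreaRect(pts.astype(np.float32)); return np.round(c,4),np.round(s,4),a
for p in P:
    w=cloud(p)
    m=vision.cut_out(p,'tray')[0]['mask']; q=w[m]; q=q[np.isfinite(q).all(1)]
    k=(q[:,2]>-.01)&(q[:,2]<.05); 
    for lo,hi in((.03,.045),(.018,.045),(.003,.01)):
        s=q[(q[:,2]>lo)&(q[:,2]<hi)]; print('tray',lo,len(s),rect(s[:,:2]))
    X=w.reshape(-1,3); X=X[np.isfinite(X).all(1)]
    s=X[(X[:,2]>.206)&(X[:,2]<.222)&(X[:,0]>.5)&(X[:,0]<.8)&(X[:,1]>-.125)&(X[:,1]<.14)]
    print('disp top',len(s),rect(s[:,:2]),s[:,2].mean())
    s=X[(X[:,2]>.086)&(X[:,2]<.098)&(X[:,0]>.5)&(X[:,0]<.8)&(X[:,1]>-.125)&(X[:,1]<.14)]
    print('cheeks',len(s),rect(s[:,:2]))
    # red pad
    hsv=cv2.cvtColor(p['pixels'],cv2.COLOR_BGR2HSV)
    r=((hsv[...,0]<8)|(hsv[...,0]>172))&(hsv[...,1]>170)&(hsv[...,2]>90)
    s=w[r]; s=s[(abs(s[:,0]-.59)<.05)&(abs(s[:,1]+.146)<.05)&(s[:,2]>.15)]
    print('pad',len(s),s.mean(0),np.median(s,0),s.min(0),s.max(0),rect(s[:,:2]))
    for t,h in(('pepper_mill',.182),('canister',.165)):
        q=w[vision.cut_out(p,t)[0]['mask']]; q=q[(q[:,2]>.3*h)&(q[:,2]<1.1*h)]; print(t,cv2.minEnclosingCircle(q[:,:2].astype(np.float32)))
E
```

```text
tray 0.03 483 (array([0.4387, 0.3798]), array([0.2821, 0.1681]), 81.41031646728516)
tray 0.018 1143 (array([0.4374, 0.3799]), array([0.2823, 0.171 ]), 81.55170440673828)
tray 0.003 3931 (array([0.4403, 0.3871]), array([0.297 , 0.1688]), 81.7032470703125)
disp top 731 (array([0.6685, 0.0049]), array([0.1034, 0.2101]), 11.011195182800293) 0.2109530711038052
cheeks 293 (array([ 0.5886, -0.0108]), array([0.0738, 0.2075]), 11.551231384277344)
pad 234 [ 0.5796242  -0.15396105  0.21169799] [ 0.57861709 -0.15409897  0.21187629] [ 0.56131754 -0.17644716  0.19571096] [ 0.59875802 -0.13236899  0.2260269 ] (array([ 0.5799, -0.1541]), array([0.0343, 0.0402]), 11.856104850769043)
pepper_mill ((0.6291650533676147, -0.24725960195064545), 0.02654988318681717)
canister ((0.5999310612678528, 0.1980624943971634), 0.047092683613300323)
tray 0.03 503 (array([0.4398, 0.38  ]), array([0.2798, 0.1702]), 81.46759033203125)
tray 0.018 1380 (array([0.4397, 0.38  ]), array([0.2798, 0.1753]), 81.46759033203125)
tray 0.003 4371 (array([0.4326, 0.3841]), array([0.2751, 0.1906]), 81.54834747314453)
disp top 659 (array([0.6704, 0.0056]), array([0.1041, 0.2105]), 11.251004219055176) 0.21039723231050478
cheeks 281 (array([ 6.381e-01, -1.000e-04]), array([0.1693, 0.2086]), 11.344961166381836)
pad 216 [ 0.58220265 -0.15105364  0.20863512] [ 0.58174942 -0.15100195  0.20859898] [ 0.56394694 -0.17315613  0.19247993] [ 0.60290553 -0.12762047  0.22361405] (array([ 0.5832, -0.1511]), array([0.034 , 0.0415]), 12.122933387756348)
pepper_mill ((0.6853984594345093, -0.17549222707748413), 0.1047772765159607)
canister ((0.6026771664619446, 0.19932568073272705), 0.04818242788314819)
```

```bash
cat >> h.py <<'E'
from scipy.spatial.transform import Rotation as Ro
D0=np.array([.6474,.0009]); DY=.1955
def d2w(x,y):
    c,s=np.cos(DY),np.sin(DY); return D0+[c*x-s*y,s*x+c*y]
def plan(*wps):
    "wps: (x,y,z,jaw angle deg mod 180); prints slide (mm, tool axes at each leg's start) and spin before/with leg"
    o=observe(); R=Ro.from_euler('xyz',o['tool_rot']).as_matrix(); p=np.array(o['tool_pos'])
    print('t',round(o['time'],2),'pos',p.round(4),'jaw',np.degrees(np.arctan2(R[1,1],R[0,1])).round(2),'q',o['qpos'].round(2),'x',R[:,0].round(3),'open',round(o['opening'],4),'F',o['contact_force'].round(1))
    for x,y,z,a in wps:
        cur=np.degrees(np.arctan2(R[1,1],R[0,1])); d=(a-cur+90)%180-90
        print('slide',(R.T@(np.array([x,y,z])-p)*1000).round(1),'spin',round(-np.radians(d),3))
        R=Ro.from_euler('z',d,degrees=True).as_matrix()@R; p=np.array([x,y,z])
E
python3 - <<'E'
from h import *
plan((.30,-.32,.227,-75),(.42,0,.227,-90),(.459,.5135,.12,81.5))
print(observe()['tool_rot'])
E
```

```text
t 1.4 pos [ 0.1601 -0.5     0.2267] jaw -72.25 q [-1.41  0.34  1.52  0.    1.28 -0.15] x [ 0. -0. -1.] open 0.0919 F [-0.6  0.2 -0. ]
slide [  -0.3 -128.8 -188.1] spin 0.048
slide [  -0.  -278.  -198.7] spin 0.262
slide [ 107.  -513.5  -39. ] spin 0.148
[ 1.80887484  1.57069578 -1.02293422]
```

>>> send_rows([
  {"hand": 1,"slide": [0,-22,-31],"spin": 0},
  {"hand": 1,"slide": [0,-22,-31],"spin": 0},
  {"hand": 1,"slide": [0,-22,-31],"spin": 0},
  {"hand": 1,"slide": [0,-22,-31],"spin": 0},
  {"hand": 1,"slide": [0,-22,-31],"spin": 0},
  {"hand": 1,"slide": [0,-22,-31],"spin": 0},
])

```text
time: 2.0
tool_pos: [0.299, -0.3156, 0.226]
tool_rot: [1.4, 1.568, -1.44]
contact_force: [0.4, -0.3, -0.2]
opening: 0.0917
```

```bash
python3 - <<'E'
from h import *
plan((.42,0,.227,-90),(.459,.5135,.12,81.5))
E
```

```text
t 2.0 pos [ 0.299  -0.3156  0.226 ] jaw -72.74 q [-0.99  0.18  1.76 -0.    1.21  0.28] x [ 0.    -0.002 -1.   ] open 0.0917 F [ 0.4 -0.3 -0.2]
slide [  -1.7 -265.5 -209.2] spin 0.301
slide [ 105.8 -513.7  -39. ] spin 0.148
```

Moves track well. Continue.

>>> send_rows([
  {"hand": 1,"slide": [0,-35,-29],"spin": 0},
  {"hand": 1,"slide": [0,-35,-29],"spin": 0},
  {"hand": 1,"slide": [0,-35,-29],"spin": 0},
  {"hand": 1,"slide": [0,-35,-29],"spin": 0},
  {"hand": 1,"slide": [0,-35,-29],"spin": 0},
  {"hand": 1,"slide": [0,-35,-29],"spin": 0},
  {"hand": 1,"slide": [0,-35,-29],"spin": 0},
  {"hand": 1,"slide": [0,0,0],"spin": 0.14},
])

```text
time: 2.8
tool_pos: [0.4258, -0.0061, 0.2269]
tool_rot: [2.462, 1.563, -0.517]
contact_force: [0.7, -0.2, 0.3]
opening: 0.0918
```

>>> send_rows([
  {"hand": 1,"slide": [0,0,0],"spin": 0.14},
  {"hand": 1,"slide": [0,0,0],"spin": 0.14},
  {"hand": 1,"slide": [0,-45,-3],"spin": 0},
  {"hand": 1,"slide": [0,-45,-3],"spin": 0},
  {"hand": 1,"slide": [0,-45,-3],"spin": 0},
  {"hand": 1,"slide": [0,-45,-3],"spin": 0},
  {"hand": 1,"slide": [0,-45,-3],"spin": 0},
])

```text
time: 3.5
tool_pos: [0.4722, 0.2203, 0.2271]
tool_rot: [2.765, 1.559, -0.515]
contact_force: [0.4, -0.7, 0.3]
opening: 0.092
```

```bash
python3 - <<'E'
from h import *
plan((.459,.5135,.12,81.5))
E
```

```text
t 3.5 pos [0.4722 0.2203 0.2271] jaw -97.93 q [ 0.29  0.33  1.54 -0.01  1.26  2.01] x [ 0.01  -0.006 -1.   ] open 0.092 F [ 0.4 -0.7  0.3]
slide [ 105.3 -289.    54.7] spin 0.01
```

>>> send_rows([
  {"hand": 1,"slide": [0,-48,9],"spin": 0.01},
  {"hand": 1,"slide": [0,-48,9],"spin": 0},
  {"hand": 1,"slide": [0,-48,9],"spin": 0},
  {"hand": 1,"slide": [5,-48,9],"spin": 0},
  {"hand": 1,"slide": [20,-40,9],"spin": 0},
  {"hand": 1,"slide": [25,-40,9],"spin": 0},
  {"hand": 1,"slide": [25,-16,2],"spin": 0},
  {"hand": 1,"slide": [0,0,0],"spin": 0},
])

```text
time: 4.3
tool_pos: [0.4575, 0.5284, 0.1469]
tool_rot: [3.054, 1.557, -0.23]
contact_force: [-0.1, -0.8, -0.5]
opening: 0.0918
```

```bash
python3 - <<'E'
from h import *
plan((.459,.5135,.055,81.5),(.459,.5135,.012,81.5))
E
```

```text
t 4.3 pos [0.4575 0.5284 0.1469] jaw -98.19 q [ 0.75  0.72  1.09 -0.01  1.32  2.47] x [ 0.014 -0.003 -1.   ] open 0.0918 F [-0.1 -0.8 -0.5]
slide [92.  14.4 -2.3] spin 0.005
slide [43.  -0.1  0.6] spin -0.0
```

>>> send_rows([
  {"hand": 1,"slide": [40,14,-2],"spin": 0},
  {"hand": 1,"slide": [40,0,0],"spin": 0},
  {"hand": 1,"slide": [12,0,0],"spin": 0},
  {"hand": 1,"slide": [0,0,0],"spin": 0},
])

```text
time: 4.7
tool_pos: [0.4611, 0.5134, 0.0575]
tool_rot: [-3.002, 1.552, -0.003]
contact_force: [-0.6, -1.4, -0.4]
opening: 0.0913
```

```bash
python3 - <<'E'
from h import *
plan((.459,.5135,.012,81.5))
shot('top','t2');shot('scene','s2')
E
```

```text
t 4.7 pos [0.4611 0.5134 0.0575] jaw -98.18 q [ 0.73  0.79  1.23 -0.01  1.11  2.45] x [ 0.019 -0.    -1.   ] open 0.0913 F [-0.6 -1.4 -0.4]
slide [45.4  0.3  2.9] spin 0.006
```

View pics/s2.png

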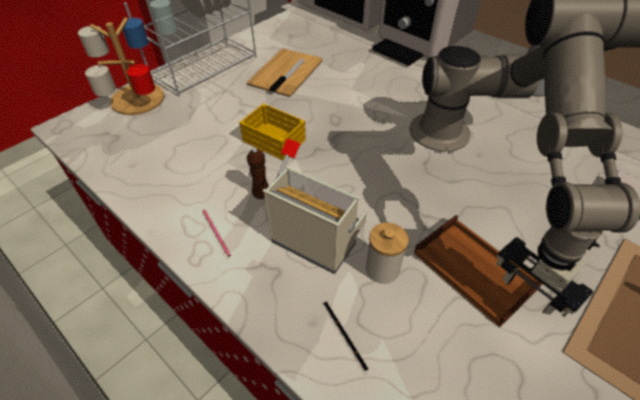

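The gripper straddles the tray's far (+y) end wall at about (535,280). I'll go down and pinch it.

>>> send_rows([
  {"hand": 1,"slide": [25,0,2],"spin": 0},
  {"hand": 1,"slide": [20,0,1],"spin": 0},
  {"hand": -1,"slide": [0,0,0],"spin": 0},
  {"hand": -1,"slide": [0,0,0],"spin": 0},
  {"hand": -1,"slide": [0,0,0],"spin": 0},
  {"hand": -1,"slide": [0,0,0],"spin": 0},
  {"hand": -1,"slide": [0,0,0],"spin": 0},
], grip_force=35)

```text
time: 5.5
tool_pos: [0.4676, 0.5209, 0.0312]
tool_rot: [-2.545, 1.525, 0.453]
contact_force: [-0.5, -0.6, 0.6]
opening: 0.0562
```

```bash
python3 - <<'E'
from h import *
g=d2w(-.2,.38)
def grip(c,yaw): return c+.135*np.array([-np.sin(yaw),np.cos(yaw)])
B=d2w(-.2,.36);print(B,d2w(-.2,0),d2w(-.14,0))
z=observe()['tool_pos'][2]
plan((*grip(B,DY),z,101.2),(*d2w(-.2,.135),z,101.2),(*d2w(-.14,.135),z,101.2))
E
```

```text
[0.38127733 0.31519083] [ 0.45120987 -0.03795141] [ 0.51006691 -0.02629598]
t 5.5 pos [0.4676 0.5209 0.0312] jaw -98.2 q [ 0.74  0.82  1.24 -0.01  1.04  2.46] x [ 0.041  0.02  -0.999] open 0.0562 F [-0.5 -0.6  0.6]
slide [ -6.   88.5 100.8] spin -0.339
slide [ -9.2 359.9  -0.4] spin -0.0
slide [  2.3  -0.  -60. ] spin -0.0
```

>>> send_rows([
  {"hand": 1,"slide": [0,0,0],"spin": 0},
  {"hand": 1,"slide": [0,0,0],"spin": 0},
])

```text
time: 5.7
tool_pos: [0.4679, 0.5213, 0.0324]
tool_rot: [-2.534, 1.524, 0.464]
contact_force: [-1.0, -0.5, -0.4]
opening: 0.0681
```

```bash
python3 - <<'E'
from h import *
plan((.459,.5135,.012,81.5))
print(observe()['joint_efforts'].round(1),observe()['qvel'].round(3))
p=shot('top','t3');p=shot('scene','s3')
cv2.imwrite('pics/s3c.png',cv2.resize(p['pixels'][180:340,400:640],None,fx=3,fy=3))
E
```

```text
t 5.7 pos [0.4679 0.5213 0.0324] jaw -98.19 q [ 0.74  0.82  1.24 -0.01  1.04  2.46] x [ 0.042  0.021 -0.999] open 0.0681 F [-1.  -0.5 -0.4]
slide [19.8  9.5  8.5] spin 0.005
[ -0.  -62.9 -22.3  -0.1  -0.3  -0. ] [ 0.    -0.006 -0.002 -0.     0.001 -0.001]
```

View pics/s3c.png

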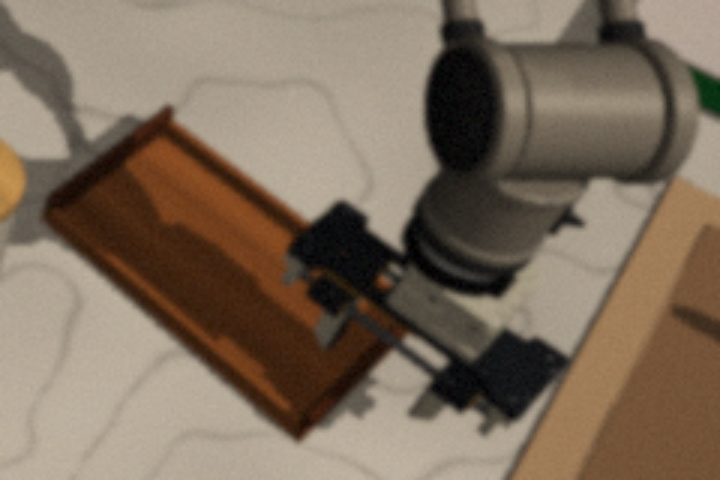

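>>> send_rows([
  {"hand": 1,"slide": [10,5,4],"spin": 0},
])

```text
time: 5.9
tool_pos: [0.4647, 0.518, 0.0232]
tool_rot: [-2.517, 1.521, 0.481]
contact_force: [0.2, 0.0, -0.0]
opening: 0.084
```

>>> send_rows([
  {"hand": 1,"slide": [0,0,0],"spin": 0},
])

```text
time: 6.0
tool_pos: [0.4634, 0.5169, 0.0215]
tool_rot: [-2.539, 1.524, 0.46]
contact_force: [-0.3, -0.8, -0.7]
opening: 0.0898
```

```bash
python3 - <<'E'
from h import *
plan((.459,.5135,.012,81.5))
E
```

```text
t 6.0 pos [0.4634 0.5169 0.0215] jaw -98.19 q [ 0.74  0.82  1.27 -0.01  1.01  2.46] x [ 0.041  0.021 -0.999] open 0.0898 F [-0.3 -0.8 -0.7]
slide [9.3 4.2 4.2] spin 0.005
```

>>> send_rows([
  {"hand": 1,"slide": [7,4,4],"spin": 0},
  {"hand": 1,"slide": [0,0,0],"spin": 0},
  {"hand": -1,"slide": [0,0,0],"spin": 0},
  {"hand": -1,"slide": [0,0,0],"spin": 0},
  {"hand": -1,"slide": [0,0,0],"spin": 0},
  {"hand": -1,"slide": [0,0,0],"spin": 0},
  {"hand": -1,"slide": [0,0,0],"spin": 0},
  {"hand": -1,"slide": [0,0,0],"spin": 0},
])

```text
time: 6.8
tool_pos: [0.4599, 0.5143, 0.015]
tool_rot: [-2.526, 1.522, 0.472]
contact_force: [0.1, -0.1, -1.0]
opening: 0.0483
```

>>> send_rows([
  {"hand": -1,"slide": [0,0,0],"spin": 0},
  {"hand": -1,"slide": [0,0,0],"spin": 0},
  {"hand": -1,"slide": [0,0,0],"spin": 0},
  {"hand": -1,"slide": [0,0,0],"spin": 0},
  {"hand": -1,"slide": [0,0,0],"spin": 0},
  {"hand": -1,"slide": [0,0,0],"spin": 0},
  {"hand": -1,"slide": [0,0,0],"spin": 0},
])

```text
time: 7.5
tool_pos: [0.4598, 0.514, 0.0151]
tool_rot: [-2.542, 1.523, 0.457]
contact_force: [0.1, 2.1, 0.5]
opening: 0.0098
```

```bash
python3 - <<'E'
from h import *
plan((.459,.5135,.012,81.5))
p=shot('top','t4')
cv2.imwrite('pics/t4c.png',cv2.resize(p['pixels'][180:340,80:320],None,fx=3,fy=3))
E
```

```text
t 7.5 pos [0.4598 0.514  0.0151] jaw -98.18 q [ 0.74  0.82  1.29 -0.02  0.98  2.46] x [ 0.043  0.021 -0.999] open 0.0098 F [0.1 2.1 0.5]
slide [3.  0.7 0.8] spin 0.006
```

View pics/t4c.png

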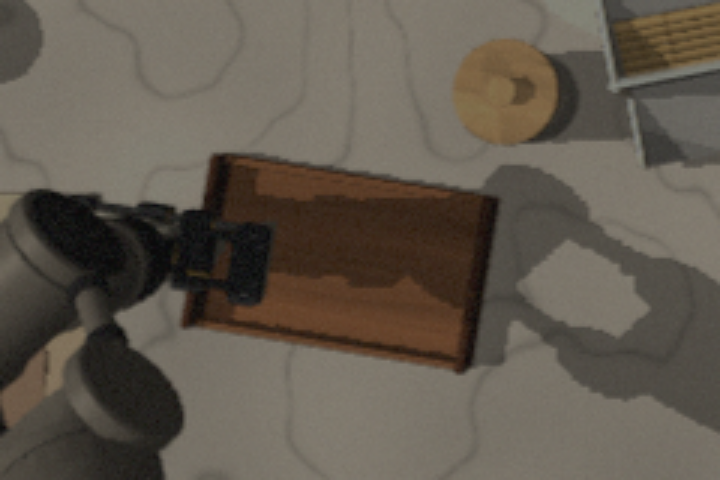

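```bash
python3 - <<'E'
from h import *
B=d2w(-.2,.36)+.135*np.array([-np.sin(DY),np.cos(DY)])
plan((*B,.0155,81.5),(*B,.0155,101.2),(*d2w(-.2,.135),.0155,101.2))
E
```

```text
t 7.55 pos [0.4598 0.514  0.0151] jaw -98.18 q [ 0.74  0.82  1.29 -0.02  0.98  2.46] x [ 0.043  0.021 -0.999] open 0.01 F [0.4 1.3 0.9]
slide [-6.3 80.6 94.1] spin 0.006
slide [0. 0. 0.] spin -0.344
slide [ -9.7 359.9  -0.4] spin -0.0
```

>>> send_rows([
  {"hand": -1,"slide": [-1,13,16],"spin": 0},
  {"hand": -1,"slide": [-1,13,16],"spin": 0},
  {"hand": -1,"slide": [-1,13,16],"spin": 0},
  {"hand": -1,"slide": [-1,13,16],"spin": 0},
  {"hand": -1,"slide": [-1,13,16],"spin": 0},
  {"hand": -1,"slide": [-1,13,16],"spin": 0},
  {"hand": -1,"slide": [0,0,0],"spin": -0.06},
  {"hand": -1,"slide": [0,0,0],"spin": -0.06},
])

```text
time: 8.35
tool_pos: [0.352, 0.4489, 0.0158]
tool_rot: [-2.673, 1.515, 0.454]
contact_force: [-2.1, 0.3, -0.5]
opening: 0.0099
```

```bash
python3 - <<'E'
from h import *
B=d2w(-.2,.36)+.135*np.array([-np.sin(DY),np.cos(DY)])
plan((*B,.0155,101.2),(*d2w(-.2,.135),.0155,101.2))
E
```

```text
t 8.35 pos [0.352  0.4489 0.0158] jaw -90.81 q [ 0.78  0.65  1.68 -0.03  0.76  2.39] x [ 0.05   0.024 -0.998] open 0.0099 F [-2.1  0.3 -0.5]
slide [ 0.4  1.3 -3. ] spin -0.21
slide [ -9.  359.9  -0.5] spin -0.0
```

>>> send_rows([
  {"hand": -1,"slide": [0,0,0],"spin": -0.07},
  {"hand": -1,"slide": [0,0,0],"spin": -0.07},
  {"hand": -1,"slide": [0,0,0],"spin": -0.06},
  {"hand": -1,"slide": [-0.5,20,0],"spin": 0},
  {"hand": -1,"slide": [-0.5,20,0],"spin": 0},
  {"hand": -1,"slide": [-0.5,20,0],"spin": 0},
])

```text
time: 8.95
tool_pos: [0.3601, 0.3904, 0.0158]
tool_rot: [-2.823, 1.519, 0.513]
contact_force: [0.1, 1.9, -0.6]
opening: 0.0098
```

```bash
python3 - <<'E'
from h import *
plan((*d2w(-.2,.135),.0155,101.2))
p=shot('top','t5')
cv2.imwrite('pics/t5c.png',cv2.resize(p['pixels'][120:380,100:400],None,fx=2,fy=2))
E
```

```text
t 8.95 pos [0.3601 0.3904 0.0158] jaw -78.84 q [ 0.69  0.6   1.79 -0.01  0.7   2.07] x [ 0.045  0.025 -0.999] open 0.0098 F [ 0.1  1.9 -0.6]
slide [ -4.3 302.9  -6.5] spin -0.001
```

View pics/t5c.png

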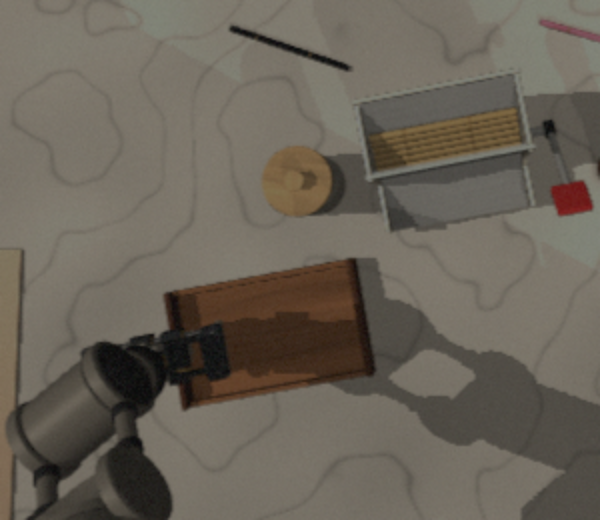

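Tray follows, parallel to the dispenser, clear of the canister at (297,180). Continue along the dispenser's y.

>>> send_rows([
  {"hand": -1,"slide": [-0.4,25,-1],"spin": 0},
  {"hand": -1,"slide": [-0.4,25,-1],"spin": 0},
  {"hand": -1,"slide": [-0.4,25,-1],"spin": 0},
  {"hand": -1,"slide": [-0.4,25,-1],"spin": 0},
  {"hand": -1,"slide": [-0.4,25,-1],"spin": 0},
  {"hand": -1,"slide": [-0.4,25,-1],"spin": 0},
  {"hand": -1,"slide": [-0.4,25,-1],"spin": 0},
])

```text
time: 9.7
tool_pos: [0.402, 0.2158, 0.0168]
tool_rot: [-2.794, 1.517, 0.541]
contact_force: [1.2, 0.5, -0.9]
opening: 0.0097
```

```bash
python3 - <<'E'
from h import *
plan((*d2w(-.2,.135),.0155,101.2))
E
```

```text
t 9.7 pos [0.402  0.2158 0.0168] jaw -78.87 q [0.32 0.5  2.   0.02 0.59 1.68] x [ 0.046  0.028 -0.999] open 0.0097 F [ 1.2  0.5 -0.9]
slide [ -1.  123.5   0.8] spin -0.001
```

>>> send_rows([
  {"hand": -1,"slide": [0,25,0],"spin": 0},
  {"hand": -1,"slide": [0,25,0],"spin": 0},
  {"hand": -1,"slide": [0,25,0],"spin": 0},
  {"hand": -1,"slide": [0,25,0],"spin": 0},
  {"hand": -1,"slide": [0,20,0],"spin": 0},
  {"hand": -1,"slide": [0,2,0],"spin": 0},
])

```text
time: 10.3
tool_pos: [0.4283, 0.0915, 0.0154]
tool_rot: [-2.794, 1.513, 0.536]
contact_force: [-0.4, 2.1, -0.8]
opening: 0.0103
```

```bash
cat >> h.py <<'E'
def trayd(p):
    "tray pose in dispenser frame"
    w=cloud(p); c=d2w(-.16,0); X=w.reshape(-1,3); 
    m=vision.cut_out(p,'tray')
    if not m: print('no tray'); return
    q=w[m[0]['mask']]; q=q[(q[:,2]>.018)&(q[:,2]<.045)]
    c,s=np.cos(DY),np.sin(DY); l=(q[:,:2]-D0)@np.array([[c,-s],[s,c]])
    print('tray in disp frame: rect',cv2.minAreaRect((l*1000).astype(np.float32)), 'pct',np.percentile(l,[1,99],axis=0).round(3).tolist())
E
python3 - <<'E'
from h import *
plan((*d2w(-.14,.135),.0155,101.2))
p=shot('top','t6'); trayd(p)
trayd(shot('scene','s6'))
cv2.imwrite('pics/t6c.png',cv2.resize(p['pixels'][120:380,170:470],None,fx=2,fy=2))
E
```

```text
t 10.3 pos [0.4283 0.0915 0.0154] jaw -79.13 q [0.01 0.48 2.05 0.05 0.56 1.35] x [ 0.049  0.029 -0.998] open 0.0103 F [-0.4  2.1 -0.8]
slide [  3.1  -3.9 -57.2] spin -0.006
tray in disp frame: rect ((-201.2589569091797, -2.8514404296875), (279.8011474609375, 170.63038635253906), 89.5445327758789) pct [[-0.286, -0.142], [-0.116, 0.135]]
tray in disp frame: rect ((-204.4434051513672, 3.001312255859375), (306.98583984375, 136.96853637695312), 74.12813568115234) pct [[-0.283, -0.139], [-0.113, 0.139]]
```

View pics/t6c.png

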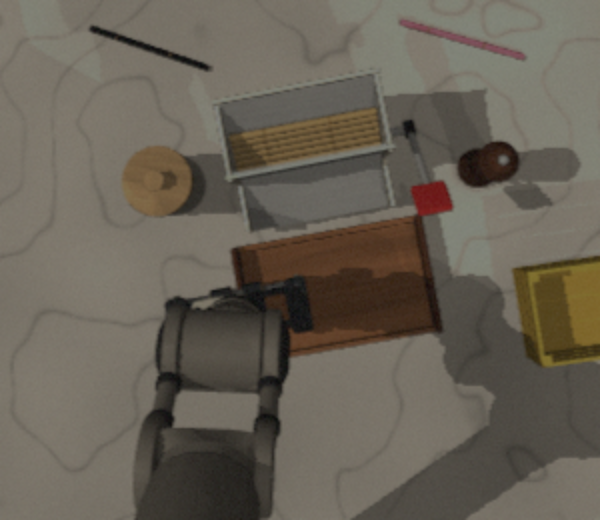

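>>> send_rows([
  {"hand": -1,"slide": [0.5,-1,-14],"spin": 0},
  {"hand": -1,"slide": [0.5,-1,-14],"spin": 0},
  {"hand": -1,"slide": [0.5,-1,-14],"spin": 0},
  {"hand": -1,"slide": [0.5,0,-12],"spin": -0.005},
  {"hand": -1,"slide": [0,0,0],"spin": 0},
])

```text
time: 11.0
tool_pos: [0.4763, 0.1123, 0.0151]
tool_rot: [-2.692, 1.521, 0.651]
contact_force: [-0.0, -1.0, 0.7]
opening: 0.0103
```

```bash
python3 - <<'E'
from h import *
plan((*d2w(-.145,.135),.0155,101.2))
p=shot('top','t7'); trayd(p)
trayd(shot('scene','s7'))
cv2.imwrite('pics/t7c.png',cv2.resize(p['pixels'][120:380,170:470],None,fx=2,fy=2))
E
```

```text
t 11.0 pos [0.4763 0.1123 0.0151] jaw -78.47 q [0.06 0.55 1.91 0.05 0.65 1.39] x [ 0.04   0.03  -0.999] open 0.0103 F [-0.  -1.   0.7]
slide [-0.5  7.5 -1.2] spin 0.006
tray in disp frame: rect ((-149.81539916992188, 8.430877685546875), (279.8750915527344, 167.89300537109375), 89.36357879638672) pct [[-0.233, -0.131], [-0.066, 0.147]]
tray in disp frame: rect ((-69.94520568847656, -105.95956420898438), (505.5887451171875, 241.50479125976562), 58.598209381103516) pct [[-0.084, -0.221], [0.076, 0.104]]
```

View pics/t7c.png

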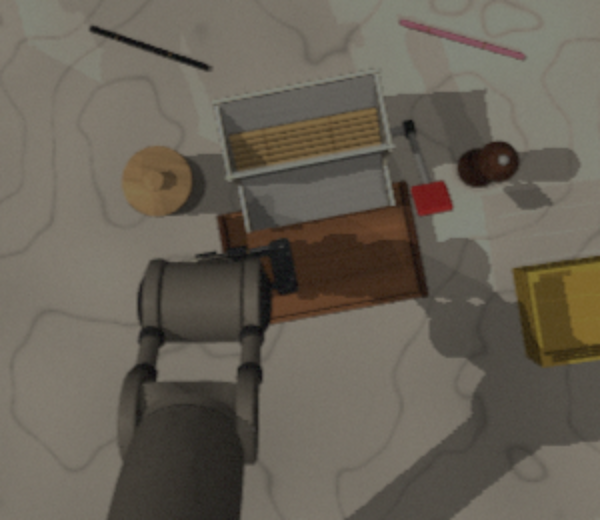

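>>> send_rows([
  {"hand": -1,"slide": [0,8,-4],"spin": 0},
  {"hand": -1,"slide": [0,0,0],"spin": 0},
])

```text
time: 11.4
tool_pos: [0.4797, 0.1044, 0.0153]
tool_rot: [-2.674, 1.522, 0.669]
contact_force: [0.2, -2.3, 0.5]
opening: 0.0096
```

```bash
python3 - <<'E'
from h import *
plan((*d2w(-.145,.135),.0155,101.2))
p=shot('top','t8'); trayd(p)
E
```

```text
t 11.4 pos [0.4797 0.1044 0.0153] jaw -78.43 q [0.04 0.55 1.9  0.05 0.65 1.37] x [ 0.038  0.03  -0.999] open 0.0096 F [ 0.2 -2.3  0.5]
slide [-0.3 -0.9  0.6] spin 0.006
tray in disp frame: rect ((-147.24176025390625, -0.509307861328125), (279.9219055175781, 169.7430419921875), 89.97898864746094) pct [[-0.232, -0.14], [-0.063, 0.139]]
```

>>> send_rows([
  {"hand": -0.3,"slide": [0,0,0],"spin": 0},
  {"hand": -0.3,"slide": [0,0,0],"spin": 0},
  {"hand": -0.3,"slide": [0,0,0],"spin": 0},
  {"hand": -0.3,"slide": [0,0,0],"spin": 0},
  {"hand": -0.3,"slide": [-10,0,1],"spin": 0},
  {"hand": -0.3,"slide": [-30,0,2],"spin": 0},
  {"hand": -0.3,"slide": [-45,0,3],"spin": 0},
])

```text
time: 12.2
tool_pos: [0.4667, 0.1005, 0.0983]
tool_rot: [-2.491, 1.531, 0.851]
contact_force: [1.0, 1.1, -0.6]
opening: 0.032
```

```bash
python3 - <<'E'
from h import *
p=shot('top','t9'); trayd(p)
plan()
E
```

```text
tray in disp frame: rect ((-147.78073120117188, 0.192474365234375), (280.4752197265625, 168.74118041992188), 89.67938232421875) pct [[-0.232, -0.139], [-0.064, 0.139]]
t 12.3 pos [0.471  0.1007 0.1037] jaw -78.48 q [0.03 0.39 1.85 0.04 0.87 1.38] x [ 0.041  0.031 -0.999] open 0.0323 F [-0.5  0.1 -0.4]
```

```bash
python3 - <<'E'
from h import *
plan((.45,.10,.27,-90),(*d2w(-.15,-.142),.27,76.2),(*d2w(-.09,-.142),.24,76.2))
E
```

```text
t 12.3 pos [0.471  0.1007 0.1037] jaw -78.48 q [0.03 0.39 1.85 0.04 0.87 1.38] x [ 0.041  0.031 -0.999] open 0.0323 F [-0.5  0.1 -0.4]
slide [-166.9   -7.2   13.1] spin 0.201
slide [ -2.3 267.5 -78. ] spin 0.241
slide [ 33.  -24.7 -52.9] spin -0.0
```

>>> send_rows([
  {"hand": -1,"slide": [-40,0,3],"spin": 0.1},
  {"hand": -1,"slide": [-40,0,3],"spin": 0.1},
  {"hand": -1,"slide": [-40,0,3],"spin": 0.12},
  {"hand": -1,"slide": [-40,0,3],"spin": 0.12},
  {"hand": -1,"slide": [0,0,0],"spin": 0},
])

```text
time: 12.8
tool_pos: [0.4507, 0.0952, 0.2703]
tool_rot: [-2.246, 1.519, 0.638]
contact_force: [0.6, 0.6, -0.0]
opening: 0.0009
```

```bash
python3 - <<'E'
from h import *
plan((*d2w(-.14,-.142),.265,76.2),(*d2w(-.09,-.142),.24,76.2))
E
```

```text
t 12.8 pos [0.4507 0.0952 0.2703] jaw -104.7 q [0.02 0.16 1.65 0.03 1.29 1.84] x [ 0.041  0.031 -0.999] open 0.0009 F [ 0.6  0.6 -0. ]
slide [   0.9  230.2 -150.3] spin -0.016
slide [ 27.3 -20.1 -44.5] spin -0.0
```

>>> send_rows([
  {"hand": -1,"slide": [0,33,-21],"spin": 0},
  {"hand": -1,"slide": [0,33,-21],"spin": 0},
  {"hand": -1,"slide": [0,33,-21],"spin": 0},
  {"hand": -1,"slide": [0,33,-21],"spin": 0},
  {"hand": -1,"slide": [0,33,-21],"spin": 0},
  {"hand": -1,"slide": [0,33,-21],"spin": 0},
  {"hand": -1,"slide": [0,30,-21],"spin": 0},
  {"hand": -1,"slide": [0,0,0],"spin": 0},
])

```text
time: 13.6
tool_pos: [0.5368, -0.1697, 0.2612]
tool_rot: [-2.187, 1.519, 0.71]
contact_force: [0.4, 0.9, 0.4]
opening: 0.0005
```

```bash
python3 - <<'E'
from h import *
plan((*d2w(-.09,-.141),.24,76.2),(*d2w(-.118,-.141),.07,76.2))
p=shot('top','t10');trayd(p);s=shot('scene','s10')
cv2.imwrite('pics/c10.png',np.hstack([cv2.resize(p['pixels'][120:320,270:470],None,fx=2,fy=2),cv2.resize(s['pixels'][80:280,180:380],None,fx=2,fy=2)]))
E
```

```text
t 13.6 pos [ 0.5368 -0.1697  0.2612] jaw -103.94 q [-0.47  0.37  1.38  0.05  1.37  1.34] x [ 0.04   0.034 -0.999] open 0.0005 F [0.4 0.9 0.4]
slide [ 23.7 -25.4 -44. ] spin -0.002
slide [168.5  19.1  30.5] spin -0.0
tray in disp frame: rect ((-147.47117614746094, 0.6798858642578125), (169.5211944580078, 279.1270446777344), 0.003372739301994443) pct [[-0.232, -0.136], [-0.063, 0.139]]
```

View pics/c10.png

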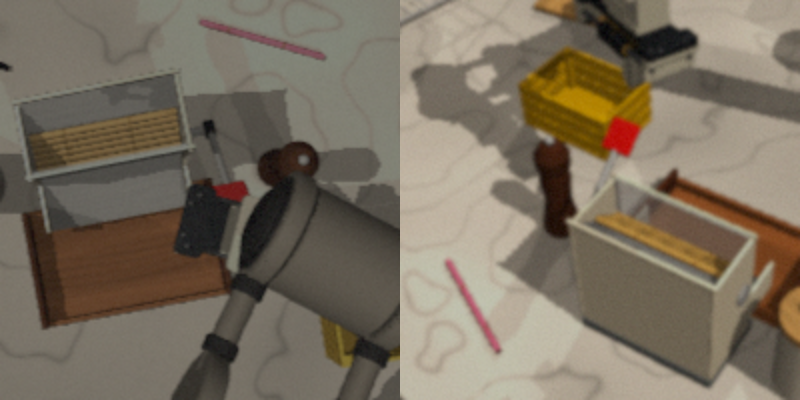

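```bash
python3 - <<'E'
from h import *
o=observe()
for n in('top','scene'):
    p=vision.read_camera(n); w=cloud(p).reshape(-1,3); w=w[np.isfinite(w).all(1)]
    k=(w[:,2]>.25)&(abs(w[:,0]-.55)<.3)&(abs(w[:,1]+.2)<.3); w=w[k]
    c,s=np.cos(DY),np.sin(DY); t=np.array(o['tool_pos'])
    rel=w-t; l=rel[:,:2]@np.array([[c,-s],[s,c]])
    for z0 in np.arange(0,.4,.04):
        m=(rel[:,2]>z0)&(rel[:,2]<z0+.04)
        if m.sum()>5: print(n,round(z0,2),m.sum(),'x',np.percentile(l[m,0],[1,99]).round(3),'y',np.percentile(l[m,1],[1,99]).round(3))
E
```

```text
top 0.08 799 x [-0.011  0.063] y [0.026 0.094]
top 0.12 84 x [-0.009  0.035] y [0.032 0.052]
top 0.16 207 x [-0.022  0.044] y [0.016 0.054]
top 0.28 180 x [-0.15   0.053] y [-0.027  0.14 ]
top 0.32 6408 x [-0.142  0.047] y [-0.07   0.141]
top 0.36 5843 x [-0.184  0.029] y [-0.051  0.171]
scene 0.0 106 x [0.002 0.018] y [-0.018  0.016]
scene 0.04 243 x [-0.038  0.067] y [-0.091  0.091]
scene 0.08 1165 x [-0.039  0.067] y [-0.095  0.095]
scene 0.12 410 x [-0.015  0.038] y [-0.025  0.053]
scene 0.16 625 x [-0.026  0.045] y [-0.031  0.053]
scene 0.2 575 x [-0.024  0.032] y [-0.03   0.035]
scene 0.24 520 x [-0.026  0.037] y [-0.038  0.043]
scene 0.28 769 x [-0.097  0.056] y [-0.065  0.133]
scene 0.32 462 x [-0.021  0.057] y [-0.016  0.074]
```

>>> send_rows([
  {"hand": -1,"slide": [12,-13,-22],"spin": 0},
  {"hand": -1,"slide": [12,-13,-22],"spin": 0},
  {"hand": -1,"slide": [0,0,0],"spin": 0},
])

```text
time: 14.15
tool_pos: [0.5866, -0.1448, 0.243]
tool_rot: [-2.23, 1.516, 0.676]
contact_force: [-0.5, 0.7, 0.3]
opening: 0.0003
```

```bash
cat >> h.py <<'E'
def tcpd():
    o=observe(); c,s=np.cos(DY),np.sin(DY); print('tcp disp',((o['tool_pos'][:2]-D0)@np.array([[c,-s],[s,c]])).round(4),o['tool_pos'][2].round(4))
E
python3 - <<'E'
from h import *
tcpd()
plan((*d2w(-.108,-.141),.15,76.2),(*d2w(-.118,-.141),.07,76.2))
E
```

```text
tcp disp [-0.0879 -0.1311] 0.243
t 14.15 pos [ 0.5866 -0.1448  0.243 ] jaw -103.44 q [-0.39  0.46  1.3   0.05  1.36  1.4 ] x [ 0.043  0.034 -0.998] open 0.0003 F [-0.5  0.7  0.3]
slide [91.6 21.4 17.2] spin 0.006
slide [79.4  7.7 11.7] spin -0.0
```

>>> send_rows([
  {"hand": -1,"slide": [5,10,2],"spin": 0},
  {"hand": -1,"slide": [20,3,4],"spin": 0},
  {"hand": -1,"slide": [20,3,4],"spin": 0},
  {"hand": -1,"slide": [20,3,4],"spin": 0},
  {"hand": -1,"slide": [20,3,4],"spin": 0},
])

```text
time: 14.65
tool_pos: [0.5672, -0.1599, 0.1628]
tool_rot: [-2.465, 1.508, 0.448]
contact_force: [-2.0, 1.5, 6.6]
opening: 0.0002
```

```bash
python3 - <<'E'
from h import *
tcpd()
plan((*d2w(-.118,-.141),.07,76.2))
E
```

```text
tcp disp [-0.1099 -0.1422] 0.1628
t 14.65 pos [ 0.5672 -0.1599  0.1628] jaw -103.04 q [-0.43  0.49  1.48  0.05  1.13  1.35] x [ 0.057  0.027 -0.998] open 0.0002 F [-2.   1.5  6.6]
slide [92.1  5.9 12.4] spin 0.013
```

>>> send_rows([
  {"hand": -1,"slide": [20,1,2],"spin": 0},
  {"hand": -1,"slide": [20,1,3],"spin": 0},
  {"hand": -1,"slide": [20,1,3],"spin": 0},
  {"hand": -1,"slide": [18,1,3],"spin": 0},
])

```text
time: 15.05
tool_pos: [0.5617, -0.1625, 0.0911]
tool_rot: [-2.662, 1.493, 0.252]
contact_force: [2.3, 2.4, 10.9]
opening: 0.0007
```

```bash
python3 - <<'E'
from h import *
tcpd()
plan((*d2w(-.118,-.141),.07,76.2))
p=shot('top','t11');trayd(p);s=shot('scene','s11')
cv2.imwrite('pics/c11.png',np.hstack([cv2.resize(p['pixels'][120:320,270:470],None,fx=2,fy=2),cv2.resize(s['pixels'][80:280,180:380],None,fx=2,fy=2)]))
E
```

```text
tcp disp [-0.1158 -0.1436] 0.0911
t 15.05 pos [ 0.5617 -0.1625  0.0911] jaw -103.02 q [-0.44  0.55  1.6   0.06  0.94  1.32] x [ 0.076  0.019 -0.997] open 0.0007 F [ 2.3  2.4 10.9]
slide [20.9 -0.7  4.5] spin 0.014
tray in disp frame: rect ((-147.35772705078125, -0.075958251953125), (169.31332397460938, 280.20068359375), 0.10016123950481415) pct [[-0.232, -0.139], [-0.064, 0.14]]
```

View pics/c11.png

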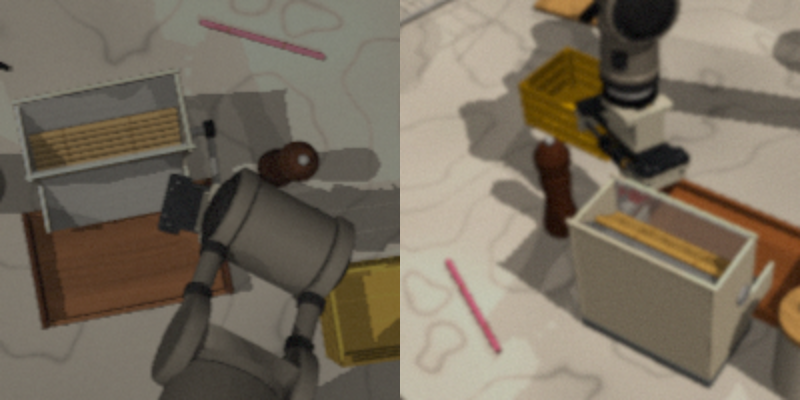

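>>> send_rows([
  {"hand": -1,"slide": [12,0,3],"spin": 0},
  {"hand": -1,"slide": [10,0,1],"spin": 0},
])

```text
time: 15.4
tool_pos: [0.5599, -0.163, 0.0734]
tool_rot: [-2.728, 1.486, 0.186]
contact_force: [-0.4, 2.2, 10.5]
opening: 0.0004
```

>>> send_rows([
  {"hand": -1,"slide": [6,0,1],"spin": 0},
  {"hand": -1,"slide": [6,0,0],"spin": 0},
])

```text
time: 15.6
tool_pos: [0.561, -0.1636, 0.0662]
tool_rot: [-2.778, 1.478, 0.136]
contact_force: [-6.5, 7.7, 28.7]
opening: 0.0006
```

```bash
python3 - <<'E'
from h import *
tcpd()
plan((*d2w(-.118,-.141),.07,76.2))
p=shot('top','t12');trayd(p);s=shot('scene','s12')
cv2.imwrite('pics/c12.png',np.hstack([cv2.resize(p['pixels'][120:320,270:470],None,fx=2,fy=2),cv2.resize(s['pixels'][80:280,180:380],None,fx=2,fy=2)]))
E
```

```text
tcp disp [-0.1167 -0.1446] 0.0662
t 15.6 pos [ 0.561  -0.1636  0.0662] jaw -102.96 q [-0.44  0.58  1.64  0.07  0.85  1.31] x [ 0.092  0.013 -0.996] open 0.0006 F [-6.5  7.7 28.7]
slide [-3.9 -2.8  2.3] spin 0.015
tray in disp frame: rect ((-148.61325073242188, 0.2530670166015625), (279.2540283203125, 167.47996520996094), 89.67378234863281) pct [[-0.231, -0.138], [-0.066, 0.139]]
```

View pics/c12.png

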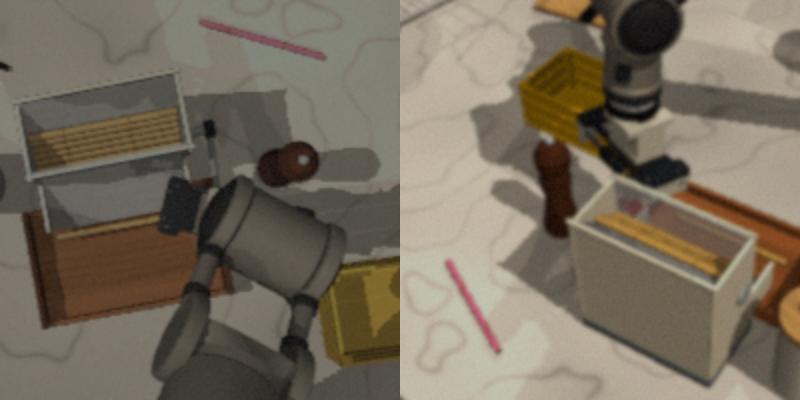

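The stop is reached (force rose from 10 to 29 N) and a straw lies in the tray at crop (110,225). Now I raise the tool and let the lever return.

```bash
python3 - <<'E'
from h import *
plan((*d2w(-.110,-.141),.15,76.2),(*d2w(-.09,-.141),.245,76.2))
E
```

```text
t 15.75 pos [ 0.5608 -0.1636  0.0669] jaw -102.95 q [-0.44  0.58  1.64  0.07  0.85  1.31] x [ 0.091  0.012 -0.996] open 0.0001 F [-3.9  3.6 17.2]
slide [-82.2  -8.7 -12. ] spin 0.015
slide [-92.8 -11.6 -26.2] spin -0.0
```

>>> send_rows([
  {"hand": -1,"slide": [-20,-2,-3],"spin": 0},
  {"hand": -1,"slide": [-20,-2,-3],"spin": 0},
  {"hand": -1,"slide": [-20,-2,-3],"spin": 0},
  {"hand": -1,"slide": [-20,-2,-3],"spin": 0.015},
  {"hand": -1,"slide": [-23,-3,-6],"spin": 0},
  {"hand": -1,"slide": [-23,-3,-6],"spin": 0},
  {"hand": -1,"slide": [-23,-3,-6],"spin": 0},
  {"hand": -1,"slide": [-22,-3,-6],"spin": 0},
])

```text
time: 16.55
tool_pos: [0.5751, -0.1578, 0.2532]
tool_rot: [-2.832, 1.478, 0.068]
contact_force: [-0.2, -0.8, -0.9]
opening: 0.0002
```

>>> send_rows([
  {"hand": -1,"slide": [0,0,0],"spin": 0},
  {"hand": -1,"slide": [0,0,0],"spin": 0},
  {"hand": -1,"slide": [0,0,0],"spin": 0},
  {"hand": -1,"slide": [0,0,0],"spin": 0},
])

```text
time: 16.95
tool_pos: [0.573, -0.1589, 0.2553]
tool_rot: [-2.862, 1.475, 0.038]
contact_force: [0.1, 0.1, -0.2]
opening: 0.0007
```

```bash
python3 - <<'E'
from h import *
tcpd()
plan((*d2w(-.11,-.141),.155,76.2),(*d2w(-.118,-.141),.066,76.2))
p=shot('top','t13');trayd(p);s=shot('scene','s13')
cv2.imwrite('pics/c13.png',np.hstack([cv2.resize(p['pixels'][120:320,270:470],None,fx=2,fy=2),cv2.resize(s['pixels'][80:280,180:380],None,fx=2,fy=2)]))
E
```

```text
tcp disp [-0.104  -0.1423] 0.2553
t 16.95 pos [ 0.573  -0.1589  0.2553] jaw -103.78 q [-0.42  0.4   1.36  0.04  1.3   1.38] x [ 0.096  0.004 -0.995] open 0.0007 F [ 0.1  0.1 -0.2]
slide [99.3  4.  15.2] spin 0.0
slide [87.8  5.7 15.4] spin -0.0
tray in disp frame: rect ((-147.66708374023438, 1.338958740234375), (277.0715026855469, 169.82325744628906), 89.96788024902344) pct [[-0.232, -0.134], [-0.064, 0.139]]
```

View pics/c13.png

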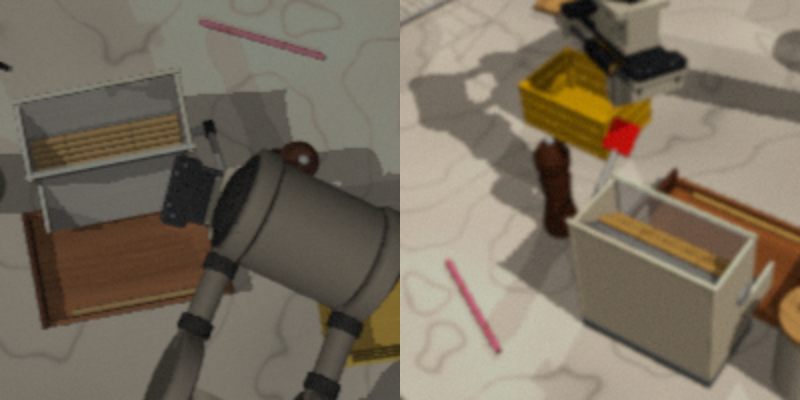

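>>> send_rows([
  {"hand": -1,"slide": [5,-3,-10],"spin": 0},
  {"hand": -1,"slide": [12,1,3],"spin": 0},
  {"hand": -1,"slide": [12,1,3],"spin": 0},
  {"hand": -1,"slide": [12,1,3],"spin": 0},
  {"hand": -1,"slide": [12,1,3],"spin": 0},
  {"hand": -1,"slide": [12,1,3],"spin": 0},
  {"hand": -1,"slide": [12,1,3],"spin": 0},
  {"hand": -1,"slide": [12,1,3],"spin": 0},
])

```text
time: 17.9
tool_pos: [0.5794, -0.1612, 0.165]
tool_rot: [-2.912, 1.462, -0.01]
contact_force: [-1.4, -0.1, 6.4]
opening: 0.0009
```

```bash
python3 - <<'E'
from h import *
tcpd()
plan((*d2w(-.118,-.141),.066,76.2))
E
```

```text
tcp disp [-0.0982 -0.1458] 0.165
t 17.9 pos [ 0.5794 -0.1612  0.165 ] jaw -103.7 q [-0.42  0.48  1.5   0.05  1.07  1.37] x [ 0.108 -0.001 -0.994] open 0.0009 F [-1.4 -0.1  6.4]
slide [96.2  6.4 30.3] spin 0.002
```

>>> send_rows([
  {"hand": -1,"slide": [12,-1,8],"spin": 0},
  {"hand": -1,"slide": [12,-1,7],"spin": 0},
  {"hand": -1,"slide": [12,0,5],"spin": 0},
  {"hand": -1,"slide": [12,0,3],"spin": 0},
  {"hand": -1,"slide": [12,0,2],"spin": 0},
  {"hand": -1,"slide": [12,0,2],"spin": 0},
  {"hand": -1,"slide": [12,0,2],"spin": 0},
])

```text
time: 18.6
tool_pos: [0.5785, -0.1588, 0.0846]
tool_rot: [-3.016, 1.427, -0.115]
contact_force: [2.3, 1.3, 13.2]
opening: 0.0001
```

```bash
python3 - <<'E'
from h import *
tcpd()
plan((*d2w(-.118,-.141),.066,76.2))
E
```

```text
tcp disp [-0.0986 -0.1433] 0.0846
t 18.6 pos [ 0.5785 -0.1588  0.0846] jaw -103.7 q [-0.42  0.55  1.63  0.06  0.83  1.36] x [ 0.143 -0.016 -0.99 ] open 0.0001 F [ 2.3  1.3 13.2]
slide [15.7  6.5 21. ] spin 0.002
```

>>> send_rows([
  {"hand": -1,"slide": [5,0,8],"spin": 0},
  {"hand": -1,"slide": [6,0,6],"spin": 0},
  {"hand": -1,"slide": [6,0,3],"spin": 0},
])

```text
time: 18.9
tool_pos: [0.578, -0.1586, 0.0738]
tool_rot: [-3.056, 1.396, -0.155]
contact_force: [-21.0, 6.6, 51.8]
opening: 0.0002
```

```bash
python3 - <<'E'
from h import *
tcpd()
plan((*d2w(-.118,-.141),.066,76.2))
p=shot('top','t14');s=shot('scene','s14')
cv2.imwrite('pics/c14.png',np.hstack([cv2.resize(p['pixels'][120:320,270:470],None,fx=2,fy=2),cv2.resize(s['pixels'][80:280,180:380],None,fx=2,fy=2)]))
E
```

```text
tcp disp [-0.099 -0.143] 0.0738
t 18.9 pos [ 0.578  -0.1586  0.0738] jaw -103.7 q [-0.42  0.55  1.67  0.07  0.75  1.35] x [ 0.172 -0.027 -0.985] open 0.0002 F [-21.    6.6  51.8]
slide [ 4.4  6.3 19.1] spin 0.002
```

View pics/c14.png

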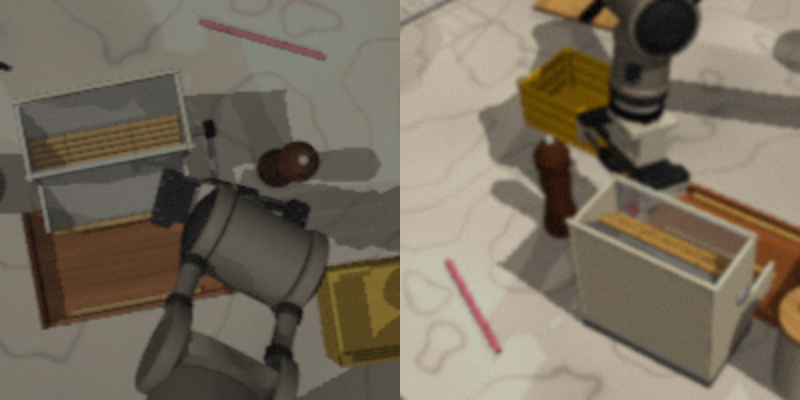

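Lever at its stop (52 N, ease off sooner next time). The second straw is at the chute lip at (100,220). The tilt builds up under load, so from here I'll use fewer, larger rows.

```bash
python3 - <<'E'
from h import *
plan((*d2w(-.110,-.141),.15,76.2),(*d2w(-.092,-.141),.245,76.2))
E
```

```text
t 19.0 pos [ 0.5776 -0.1586  0.0746] jaw -103.69 q [-0.42  0.55  1.67  0.07  0.75  1.35] x [ 0.171 -0.027 -0.985] open 0.0002 F [-11.4   3.   33.4]
slide [-76.1   1.6  -2.9] spin 0.002
slide [-90.6  -9.  -32.5] spin -0.0
```

>>> send_rows([
  {"hand": -1,"slide": [-20,0,0],"spin": 0},
  {"hand": -1,"slide": [-38,0,-1],"spin": 0},
  {"hand": -1,"slide": [-40,0,-4],"spin": 0},
  {"hand": -1,"slide": [-45,-4,-14],"spin": 0},
  {"hand": -1,"slide": [-30,-4,-14],"spin": 0},
  {"hand": -1,"slide": [0,0,0],"spin": 0},
])

```text
time: 19.6
tool_pos: [0.5859, -0.1545, 0.2586]
tool_rot: [-3.069, 1.391, -0.167]
contact_force: [0.7, 0.0, 0.2]
opening: 0.0002
```

>>> send_rows([
  {"hand": -1,"slide": [0,0,0],"spin": 0},
  {"hand": -1,"slide": [0,0,0],"spin": 0},
  {"hand": -1,"slide": [0,0,0],"spin": 0},
  {"hand": -1,"slide": [0,0,0],"spin": 0},
])

```text
time: 20.0
tool_pos: [0.5853, -0.1537, 0.2535]
tool_rot: [-3.059, 1.398, -0.157]
contact_force: [0.0, -0.3, 0.2]
opening: 0.0005
```

```bash
python3 - <<'E'
from h import *
tcpd()
plan((*d2w(-.092,-.141),.225,76.2),(*d2w(-.11,-.141),.15,76.2),(*d2w(-.118,-.141),.07,76.2))
p=shot('top','t15');trayd(p);s=shot('scene','s15')
cv2.imwrite('pics/c15.png',np.hstack([cv2.resize(p['pixels'][120:320,270:470],None,fx=2,fy=2),cv2.resize(s['pixels'][80:280,180:380],None,fx=2,fy=2)]))
E
```

```text
tcp disp [-0.091  -0.1396] 0.2535
t 20.0 pos [ 0.5853 -0.1537  0.2535] jaw -103.64 q [-0.41  0.37  1.41  0.05  1.19  1.39] x [ 0.17  -0.027 -0.985] open 0.0005 F [ 0.  -0.3  0.2]
slide [28.   2.1  5.2] spin 0.003
slide [71.   8.7 28.9] spin -0.0
slide [77.5  4.5 20.8] spin -0.0
tray in disp frame: rect ((-147.876708984375, 1.03277587890625), (277.55914306640625, 169.45419311523438), 89.82035064697266) pct [[-0.232, -0.134], [-0.064, 0.14]]
```

View pics/c15.png

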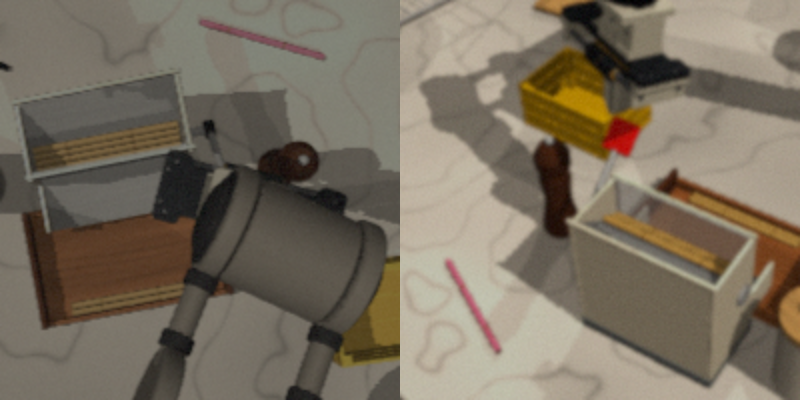

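Two straws lie together at the tray's front wall (crop (130,300)) and the lever is back up. Third stroke.

>>> send_rows([
  {"hand": -1,"slide": [28,2,6],"spin": 0},
  {"hand": -1,"slide": [40,5,17],"spin": 0},
  {"hand": -1,"slide": [40,5,17],"spin": 0},
  {"hand": -1,"slide": [40,3,12],"spin": 0},
])

```text
time: 20.55
tool_pos: [0.5675, -0.1637, 0.1073]
tool_rot: [-3.09, 1.366, -0.188]
contact_force: [4.4, 2.4, 11.8]
opening: 0.0005
```

```bash
python3 - <<'E'
from h import *
tcpd()
plan((*d2w(-.118,-.141),.07,76.2))
E
```

```text
tcp disp [-0.1104 -0.146 ] 0.1073
t 20.55 pos [ 0.5675 -0.1637  0.1073] jaw -103.64 q [-0.44  0.48  1.69  0.07  0.77  1.33] x [ 0.199 -0.038 -0.979] open 0.0005 F [ 4.4  2.4 11.8]
slide [34.7 -0.9 16.3] spin 0.003
```

>>> send_rows([
  {"hand": -1,"slide": [30,0,15],"spin": 0},
])

```text
time: 20.65
tool_pos: [0.5619, -0.1628, 0.0759]
tool_rot: [-3.098, 1.358, -0.197]
contact_force: [1.9, -0.6, 12.4]
opening: 0.0001
```

>>> send_rows([
  {"hand": -1,"slide": [12,0,5],"spin": 0},
])

```text
time: 20.75
tool_pos: [0.5599, -0.162, 0.0629]
tool_rot: [-3.097, 1.356, -0.196]
contact_force: [-12.8, 15.1, 54.0]
opening: 0.0006
```

```bash
python3 - <<'E'
from h import *
tcpd()
plan((*d2w(-.118,-.141),.07,76.2))
E
```

```text
tcp disp [-0.1175 -0.1428] 0.0629
t 20.75 pos [ 0.5599 -0.162   0.0629] jaw -103.73 q [-0.44  0.53  1.76  0.09  0.64  1.31] x [ 0.209 -0.042 -0.977] open 0.0006 F [-12.8  15.1  54. ]
slide [-7.2 -1.5 -0.3] spin 0.001
```

```bash
python3 - <<'E'
from h import *
p=shot('top','t16');s=shot('scene','s16')
cv2.imwrite('pics/c16.png',np.hstack([cv2.resize(p['pixels'][120:320,270:470],None,fx=2,fy=2),cv2.resize(s['pixels'][80:280,180:380],None,fx=2,fy=2)]))
plan((*d2w(-.110,-.141),.15,76.2),(*d2w(-.092,-.141),.25,76.2))
E
```

```text
t 20.85 pos [ 0.5595 -0.1618  0.0646] jaw -103.68 q [-0.44  0.53  1.76  0.09  0.65  1.31] x [ 0.208 -0.041 -0.977] open 0.0004 F [-11.2   2.6  21. ]
slide [-82.1  -5.5 -24.4] spin 0.002
slide [-94.2  -8.5 -37.1] spin -0.0
```

View pics/c16.png

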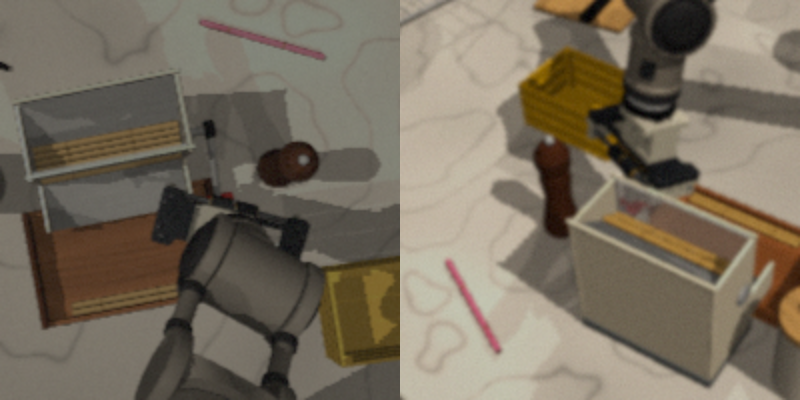

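>>> send_rows([
  {"hand": -1,"slide": [0,0,0],"spin": 0},
  {"hand": -1,"slide": [0,0,0],"spin": 0},
])

```text
time: 21.05
tool_pos: [0.5587, -0.1619, 0.0666]
tool_rot: [-3.101, 1.357, -0.198]
contact_force: [-4.3, -0.4, 7.6]
opening: 0.0006
```

>>> send_rows([
  {"hand": -1,"slide": [-20,-1,-6],"spin": 0},
  {"hand": -1,"slide": [-38,-2,-11],"spin": 0},
  {"hand": -1,"slide": [-40,-3,-14],"spin": 0},
  {"hand": -1,"slide": [-45,-4,-18],"spin": 0},
  {"hand": -1,"slide": [-28,-4,-12],"spin": 0},
  {"hand": -1,"slide": [0,0,0],"spin": 0},
])

```text
time: 21.65
tool_pos: [0.583, -0.156, 0.2532]
tool_rot: [-3.102, 1.362, -0.202]
contact_force: [0.2, 0.4, 0.1]
opening: 0.0003
```

>>> send_rows([
  {"hand": -1,"slide": [0,0,0],"spin": 0},
  {"hand": -1,"slide": [0,0,0],"spin": 0},
  {"hand": -1,"slide": [0,0,0],"spin": 0},
  {"hand": -1,"slide": [0,0,0],"spin": 0},
])

```text
time: 22.05
tool_pos: [0.5809, -0.1555, 0.2489]
tool_rot: [-3.096, 1.368, -0.196]
contact_force: [-0.7, -1.0, 0.6]
opening: 0.0005
```

```bash
python3 - <<'E'
from h import *
tcpd()
plan((*d2w(-.092,-.141),.225,76.2),(*d2w(-.11,-.141),.15,76.2),(*d2w(-.118,-.141),.07,76.2))
p=shot('top','t17');trayd(p);s=shot('scene','s17')
cv2.imwrite('pics/c17.png',np.hstack([cv2.resize(p['pixels'][120:320,270:470],None,fx=2,fy=2),cv2.resize(s['pixels'][80:280,180:380],None,fx=2,fy=2)]))
E
```

```text
tcp disp [-0.0956 -0.1405] 0.2489
t 22.05 pos [ 0.5809 -0.1555  0.2489] jaw -103.77 q [-0.41  0.35  1.46  0.05  1.13  1.38] x [ 0.197 -0.039 -0.98 ] open 0.0005 F [-0.7 -1.   0.6]
slide [24.1 -0.8  1.4] spin 0.001
slide [70.1  8.3 31. ] spin -0.0
slide [76.9  4.1 23.2] spin -0.0
tray in disp frame: rect ((-147.41799926757812, 41.838321685791016), (169.71170043945312, 195.62062072753906), 0.2794964015483856) pct [[-0.232, -0.051], [-0.065, 0.139]]
```

View pics/c17.png

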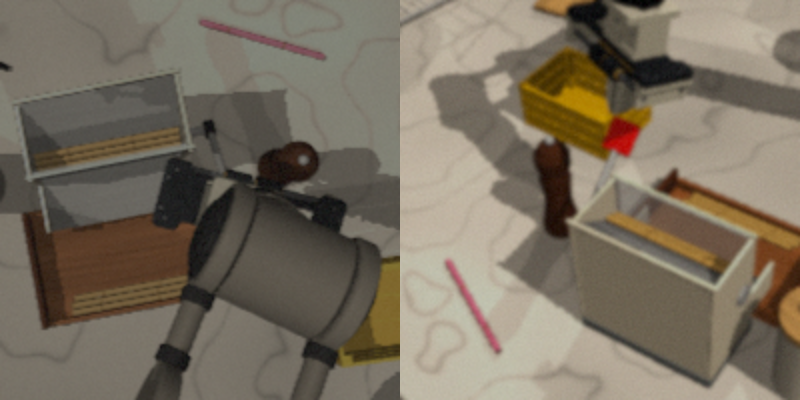

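Three straws in the tray at (130,295), lever up. Fourth stroke.

>>> send_rows([
  {"hand": -1,"slide": [25,1,3],"spin": 0},
  {"hand": -1,"slide": [40,5,18],"spin": 0},
  {"hand": -1,"slide": [40,5,18],"spin": 0},
  {"hand": -1,"slide": [40,2,12],"spin": 0},
])

```text
time: 22.6
tool_pos: [0.5684, -0.1655, 0.1051]
tool_rot: [-3.119, 1.337, -0.218]
contact_force: [3.5, 3.5, 11.7]
opening: 0.0005
```

```bash
python3 - <<'E'
from h import *
tcpd()
plan((*d2w(-.118,-.141),.07,76.2))
E
```

```text
tcp disp [-0.1098 -0.1478] 0.1051
t 22.6 pos [ 0.5684 -0.1655  0.1051] jaw -103.77 q [-0.44  0.47  1.72  0.08  0.72  1.32] x [ 0.226 -0.05  -0.973] open 0.0005 F [ 3.5  3.5 11.7]
slide [31.8 -2.6 18.1] spin 0.001
```

>>> send_rows([
  {"hand": -1,"slide": [28,-2,16],"spin": 0},
])

```text
time: 22.7
tool_pos: [0.5629, -0.1628, 0.075]
tool_rot: [-3.126, 1.329, -0.226]
contact_force: [2.1, -1.2, 12.0]
opening: 0.0003
```

>>> send_rows([
  {"hand": -1,"slide": [10,0,5],"spin": 0},
])

```text
time: 22.8
tool_pos: [0.5606, -0.1619, 0.0636]
tool_rot: [-3.124, 1.327, -0.224]
contact_force: [-11.7, 15.0, 45.8]
opening: 0.0003
```

>>> send_rows([
  {"hand": -1,"slide": [2,0,0],"spin": 0},
  {"hand": -1,"slide": [0,0,0],"spin": 0},
])

```text
time: 23.0
tool_pos: [0.5603, -0.1615, 0.0654]
tool_rot: [-3.125, 1.326, -0.225]
contact_force: [-10.7, -0.4, 12.7]
opening: 0.0001
```

```bash
python3 - <<'E'
from h import *
tcpd()
p=shot('top','t18');s=shot('scene','s18')
cv2.imwrite('pics/c18.png',np.hstack([cv2.resize(p['pixels'][120:320,270:470],None,fx=2,fy=2),cv2.resize(s['pixels'][80:280,180:380],None,fx=2,fy=2)]))
plan((*d2w(-.110,-.141),.15,76.2),(*d2w(-.092,-.141),.25,76.2))
E
```

```text
tcp disp [-0.117  -0.1424] 0.0654
t 23.1 pos [ 0.5603 -0.1616  0.0652] jaw -103.81 q [-0.44  0.52  1.79  0.09  0.6   1.3 ] x [ 0.236 -0.054 -0.97 ] open 0.0006 F [-9.9  0.9 17.2]
slide [-80.9  -4.6 -26.1] spin -0.0
slide [-93.   -8.  -40.1] spin -0.0
```

View pics/c18.png

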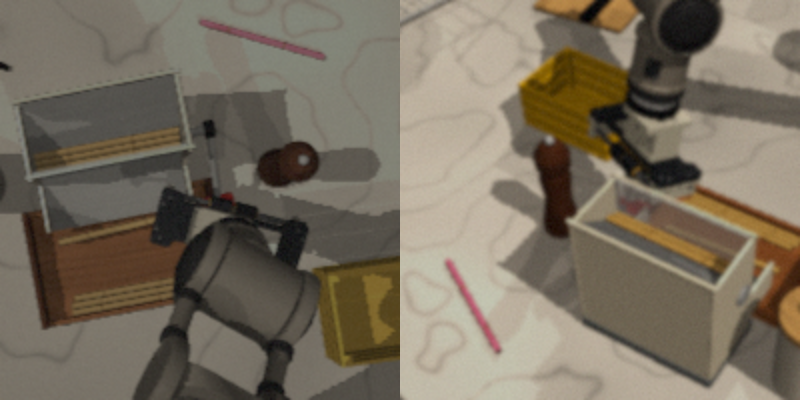

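The fourth straw is landing in the tray at crop (110,230). I'll raise and then retreat clear.

>>> send_rows([
  {"hand": -1,"slide": [-20,-1,-6],"spin": 0},
  {"hand": -1,"slide": [-38,-2,-12],"spin": 0},
  {"hand": -1,"slide": [-40,-3,-16],"spin": 0},
  {"hand": -1,"slide": [-45,-4,-19],"spin": 0},
  {"hand": -1,"slide": [-35,-4,-14],"spin": 0},
  {"hand": -1,"slide": [-30,0,0],"spin": 0},
])

```text
time: 23.7
tool_pos: [0.5751, -0.1523, 0.2864]
tool_rot: [-3.121, 1.339, -0.222]
contact_force: [0.6, -0.1, -0.6]
opening: 0.0007
```

```bash
python3 - <<'E'
from h import *
plan((.40,-.22,.32,76.2),(.30,-.4,.30,76.2))
E
```

```text
t 23.7 pos [ 0.5751 -0.1523  0.2864] jaw -103.9 q [-0.41  0.3   1.44  0.05  1.17  1.39] x [ 0.224 -0.051 -0.973] open 0.0007 F [ 0.6 -0.1 -0.6]
slide [-68.5 107.6 141.8] spin -0.002
slide [  6.1 198.8  57.1] spin -0.0
```

>>> send_rows([
  {"hand": -1,"slide": [-14,22,30],"spin": 0},
  {"hand": -1,"slide": [-14,22,30],"spin": 0},
  {"hand": -1,"slide": [-14,22,30],"spin": 0},
  {"hand": -1,"slide": [-14,22,30],"spin": 0},
  {"hand": -1,"slide": [-5,38,20],"spin": 0},
  {"hand": -1,"slide": [0,40,12],"spin": 0},
  {"hand": -1,"slide": [0,40,12],"spin": 0},
  {"hand": -1,"slide": [0,30,10],"spin": 0},
])

```text
time: 24.5
tool_pos: [0.3363, -0.3407, 0.3118]
tool_rot: [3.136, 1.324, -0.239]
contact_force: [0.2, -0.4, 1.1]
opening: 0.0007
```

```bash
python3 - <<'E'
from h import *
tcpd()
plan()
p=shot('top','t19');trayd(p);s=shot('scene','s19')
cv2.imwrite('pics/c19.png',np.hstack([cv2.resize(p['pixels'][120:320,220:420],None,fx=2,fy=2),cv2.resize(s['pixels'][80:280,220:420],None,fx=2,fy=2)]))
w=cloud(p);hsv=cv2.cvtColor(p['pixels'],cv2.COLOR_BGR2HSV)
r=((hsv[...,0]<8)|(hsv[...,0]>172))&(hsv[...,1]>170)&(hsv[...,2]>90)
q=w[r]; q=q[(abs(q[:,0]-.59)<.05)&(abs(q[:,1]+.146)<.05)]
print('pad',np.median(q,0))
for t in('pepper_mill','canister','basket'):
    d=vision.cut_out(p,t)[0]; q=w[d['mask']]; print(t,d['conf'],np.nanmedian(q,0).round(3))
c,s_=np.cos(DY),np.sin(DY)
for d in vision.cut_out(p,'straw1')[:9]:
    q=w[d['mask']]; m=np.nanmedian(q,0); l=(m[:2]-D0)@np.array([[c,-s_],[s_,c]]); print('straw',round(d['conf'],2),l.round(3),m[2].round(3))
E
```

```text
tcp disp [-0.3715 -0.2747] 0.3118
t 24.5 pos [ 0.3363 -0.3407  0.3118] jaw -103.38 q [-1.08  0.08  1.65  0.19  1.25  0.68] x [ 0.237 -0.058 -0.97 ] open 0.0007 F [ 0.2 -0.4  1.1]
tray in disp frame: rect ((-147.5862274169922, 0.15185546875), (169.83119201660156, 279.8522033691406), 0.07537288218736649) pct [[-0.232, -0.139], [-0.064, 0.14]]
pad [ 0.5785934  -0.15401929  0.21233074]Traceback (most recent call last):
  File "<stdin>", line 11, in <module>
IndexError: list index out of range
```

View pics/c19.png

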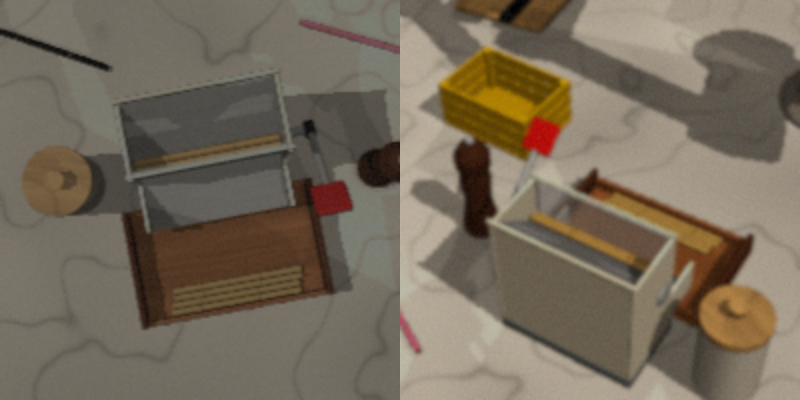

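```bash
python3 - <<'E'
from h import *
c,s_=np.cos(DY),np.sin(DY)
for n in('top','scene'):
    p=shot(n,'f_'+n); w=cloud(p)
    for t in('pepper_mill','canister','basket'):
        for d in vision.cut_out(p,t)[:1]: print(n,t,round(d['conf'],2),np.nanmedian(w[d['mask']],0).round(3))
    for d in vision.cut_out(p,'straw1'):
        q=w[d['mask']]; m=np.nanmedian(q,0); l=(m[:2]-D0)@np.array([[c,-s_],[s_,c]]); print('straw',round(d['conf'],2),l.round(3),m[2].round(3))
E
```

```text
top pepper_mill 0.77 [ 0.627 -0.237  0.157]
top canister 0.71 [0.598 0.19  0.145]
top basket 0.75 [ 0.427 -0.412  0.008]
straw 0.63 [-0.188  0.005] 0.016
straw 0.61 [ 0.127 -0.253] 0.01
straw 0.59 [0.174 0.157] 0.01
straw 0.56 [-0.199 -0.009] 0.015
straw 0.56 [-0.008 -0.006] 0.158
straw 0.52 [-0.219 -0.005] 0.015
straw 0.49 [-0.208  0.01 ] 0.015
straw 0.43 [-0.013 -0.02 ] 0.154
scene pepper_mill 0.85 [ 0.644 -0.233  0.106]
scene canister 0.88 [0.627 0.21  0.137]
scene basket 0.97 [ 0.42  -0.413  0.047]
straw 0.69 [-0.014 -0.039] 0.153
straw 0.68 [-0.003 -0.004] 0.156
straw 0.6 [0.214 0.221] 0.009
straw 0.54 [ 0.128 -0.258] 0.008
straw 0.5 [-0.205  0.014] 0.014
straw 0.19 [-0.089 -0.135] 0.201
```

All four straws lie in the tray, at x −188 to −219 mm (tray centre −147), y within ±10 mm and tops at 15 mm. The lever is up and nothing else has moved, so I'm handing in.

```bash
python3 -c "
from cell import job; print(job.hand_in())"
```

```text
the job is handed in; nothing more can be done
None
```

The job is done and handed in at about 24.6 s. The tray is under the chute, four straws lie in it, and the rest are still in the hopper. I pinched the tray by its far end wall, slid it under the chute and pumped the lever through four full strokes.

Last checks:
- **Tray:** centre at (−147.6, 0.2) mm in the dispenser frame, square to within 0.1°.
- **Straws in tray:** four side by side at x −188 to −219 mm, all within ±10 mm of the middle line, tops about 15 mm above the worktop.
- **Hopper:** the network found only two of the three remaining straws, at z of about 155 mm. The third is inferred from the count; it should be hidden in the groove.
- **Lever:** back up, with the pad within 2 mm of where it was at the start.
- **Other things:** mill, canister and basket measured within 2 mm of their starting positions.
- **Robot:** clear of everything.

Problems:
- **Lever-stop force:** the fingertips pressed on the pad with up to about 58 N. That is under the 120 N wrist limit; I took the 40 N limit to apply only to the arm and the gripper's body.
- **Tool tilt:** the tool gradually leaned about 14° under load, with no visible effect.

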